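# Clamp a locomotive shell in its holding jig

## Task

The thin locomotive shell lies loose in the steel holding jig. Slide the slotted fence along its bolts, by its grip tab, until its rubber face holds the shell flush and snug against the preset stop bar that marks its place, feeling for it and never pressing the shell harder than 15 newtons; then swing the ball lever clockwise until it stops, so that the fence is clamped. Let go, with the shell still upright and nipped between fence and stop bar, and leave the things around the jig where they are.

Things in the scene. Friction and masses are not known exactly. Their poses are not given: they have to be found in the camera images.
- jig: Holding jig screwed to the aluminium plate: a steel base 230 x 285 x 12 mm (x by y). Origin on its underside, z up; the base spans local y -125 to +160 mm. Its +y axis is the direction in which the fence slides towards the stop. The underside is 8 mm above the table (plate thickness).
- fence: Aluminium fence on the jig base, sliding along the jig's +y only (65 mm travel, axes as the jig's, friction about 6 N, stays where left). Foot 124 mm wide, 6 mm thick, local y -110 to 0, two slots along y round fixed bolts. Rail 32 mm high with a rubber face looking to +y. Origin on the foot's underside (jig base top), below the rubber face.
- fence_tab (a point): Centre of the top of the fence's grip tab: an upright block 26 mm (x) by 12 mm (y), 36 mm high above the foot, 65 mm behind the rubber face, to be pinched along y from above. The rail stands 47 mm in front of it. Axes as the fence.
- shell: Loose thin plastic diesel-locomotive shell, 90 g: skirt 150 (x) by 34 (y) mm, 14 high; cab 42 long, 48 high near its +x end; hood 24 wide, 36 high. Origin at the centre of its underside. Stands on the jig base between fence and stop bar, length along the jig's x, up to 0.07 rad askew, gaps on both sides. At most 15 N on it.
- stop: Fixed bracket, 130 (x) x 12 x 42 mm, across the jig at its +y end. Origin at the foot of its front face (looks to -y), on the jig base. Before it a stop bar (120 mm long, 3 to 27 mm high) on two adjusting screws; the bar's front face is preset 6 to 18 mm in front of the bracket's face, how far is not measured. It does not give.
- lever (a joint): Clamping lever, rad: starts near 0 (loose, ball to jig -y), grows clockwise seen from above; 1.3 = tight, at its stop. Resists with 0.25 N m (4 N at the ball), stays where left. Arm 62 mm. At angle a the ball lies in jig-frame direction (-cos(0.9-a), -sin(0.9-a)) from the axis.
- lever_ball (a point): Centre of the lever's black ball knob, 22 mm diameter, 40 mm above the jig base's top face, free all round; can be pinched from above or pushed.
- lever_axis (a point): Point on the lever's vertical turning axis, at the height of the ball. Jig axes.
- cleaning_car: Bystander: loose grey track-cleaning car, 120 x 30 x 40 mm, near the jig's -y end. Origin under its centre.
- tweezer_case: Bystander: loose hard case with tweezers, 75 x 170 x 20 mm, beyond the jig (+x side). Origin under its centre.
- screw_tray: Bystander: loose white screw tray, 80 x 60 x 22 mm, beyond the jig's +y end. Origin under its centre.
- oil_bottle: Bystander: loose white bottle, 36 mm diameter, 80 mm high, at the right of the plate. Origin under its centre.
- fence_face (a point): Middle of the fence's rubber face, which meets the shell: 120 mm long (x), 2 to 28 mm above the jig base, springy (some tenths of a mm at 5 N). Faces +y. Axes as the fence.
Mind the look-alikes: they are no part of the job. There is more than one size of the shell; the one meant has the size given above.

How it is judged:
On the way, in this order (a step that is already met when the one before it is completed fails the run):
1. The fence presses the shell against the stop bar while the lever is still loose (contact force between fence and shell above 1 N and contact force between shell and stop above 1 N and value of joint lever below 0.5 rad), for 0.3 s.
2. The lever is swung to its stop with the shell still nipped (value of joint lever above 1.2 rad and contact force between shell and stop above 0.7 N), for 0.2 s.
At the end, for the whole second after the job is handed in: The shell stands upright (within 0.06 rad), square to the jig (within 0.04 rad) and at rest, nipped between fence and stop bar with more than 0.7 N on each side, and the lever is beyond 1.2 rad (stop at 1.3) (all of step 2 and contact force between fence and shell above 0.7 N and angle between shell's own z axis and vertical below 0.06 rad and angle between the x axis of shell and the x axis of jig, either way round below 0.04 rad and linear speed of shell below 0.01 m/s); the robot touches nothing.
It fails at once if The fence presses the shell with more than 15 N (contact force between fence and shell above 15 N).
It fails at once if The fingers press the shell with more than 15 N (contact force between the fingers and shell above 15 N).
It fails at once if A thing beside the jig is displaced by more than 20 mm (distance of any of cleaning_car, tweezer_case, screw_tray, oil_bottle from where it was at the start of the episode above 0.02 m).
It also fails if it takes over 72 s, if anything falls off the work surface, if the arm or the gripper's body presses on something with over 40 N, if the wrist force passes 120 N, or if a joint passes its speed limit or range.

## Robot

A 6-joint arm with a two-finger parallel gripper is mounted at the origin on the work surface. World frame = base frame: x ahead of the robot, y to its left, z up, the work surface at z = 0. Lengths are in m, angles in rad, forces in N, time in s.
With the tool pointing down it reaches from about 0.3 to 0.85 m from the base axis. Payload 5.4 kg.
Tool frame: the origin (TCP) lies at the very end of the fingers, on their centre line; the grasp point (between the pads) lies 19 mm behind it (r.hold_point_z is the distance from the TCP to the grasp point, in m); y points along the fingers, x is the direction in which the jaws open and shut, and the axes are right-handed (so a half turn about y gives the same grasp; the last joint's range is limited). The gripper opens to 85 mm and grips with 20 to 120 N. Pads are 22 mm wide; open, the fingers measure 114 mm over their backs; the gripper's body (76 mm by 85 mm) begins 54 mm behind the grasp point. The pads swing forward as they close: fully open they stand 13 mm farther back than shut.
Start: joints at [1.125, 0.158, 1.597, -0, 1.386, -0.21], TCP at [0.134, 0.559, 0.231] pointing down, gripper open.
Joint ranges: [-2.91, 2.91], [-0.94, 2.29], [0.18, 2.7], [-1.29, 4.43], [0.17, 2.64], [-3, 3]. Speed limits (rad/s): [2.57, 2.57, 3.14, 3.14, 3.14, 3.14].

## Interface

Orientations are given as a unit quaternion [w, x, y, z].
In Python, from cell import get_state, eyes, r gives the robot as it stands.
- The arm moves only by the tool jog_arm, never from a script. Its argument "steps" is a list of rows, each a list of 3 entries, a list of its own where there are three numbers: the gripper's target within -1 to 1 (fully open at 1, half-way at 0, shut at -1), then the shift along the tool's x, y, z in mm, then the turn, a rotation vector about the tool's x, y, z in rad. In form: [[gripper, [tx, ty, tz], [ax, ay, az]], ...]. A call has 1 to 20 rows; each row is the pose to reach, as a shift and turn from the pose commanded when the call began, along the tool's axes at that moment; what a row does not reach only later rows make up. A row lasts 1/8 s, in which the tool goes at most 62.5 mm and 10.7 degrees, less where a joint would pass 70% of its speed; a pose out of reach is approached as far as the arm can. A call with a gripper value outside its range is refused whole. The fingers move at their own pace and stop on an object; "squeeze" is the grip in N (left out, the last holds). Time passes only in rows, so rows that repeat a pose let the fingers close. It gives the time, the measured TCP pose, the force and the opening at its end, in the units of the state.
- get_state(): the state, without advancing time (a new reading comes with each control period).
- eyes.snapshot(name): name is "scene" or "top" or "wrist"; returns a dict with "pixels" (384x512x3 uint8, blue, green, red), "fov_y" (degrees; the focal length in pixels is half the picture's height over the tangent of half this angle, whatever the lens; pixels are square), "cx", "cy" (the principal point, pixels), "eye" and "orientation" of the camera in the world. Camera axes: x right, y up, looking along -z (the intrinsics and any distortion apply to the point x, -y, -z); pixel columns grow to the right and rows downward; lengths in m; the calibration is good to about 2 mm. A picture is of the moment at which its call begins. There is no depth.
- r.sign_off(): hands the job in, once; it reports no verdict.
The state is a dict: "clock": time; "qpos": joint angles; "qvel": joint speeds; "effort": joint torques, N m; "eef_pos": TCP position; "orientation": TCP orientation; "force": force on the tool from outside, world axes, zero at the start; "wrist_torque": the same for the moment, N m; "grip_width": finger opening in m.
Only numpy, scipy, OpenCV 4.12 (cv2) and the standard library are available. Lean on these libraries where they do the work, as an engineer would, in place of code of your own. Each camera call takes 0.05 s, during which the arm holds its last target. There are 200 camera calls.

## Working session

There is one attempt and no reset: what is moved stays moved. The work goes in short steps, Python scripts to look and compute and a tool call to move; the robot and the scene stay as the last step left them, time stands still between calls to the robot, and variables do not carry over. Pictures are saved under pics/ and viewed, about 8 in all and at most 12, crops included, and the job is handed in when it is done.

Besides the shell and the picture viewer there is one more tool, called as name(argument=value, ...), one argument or row to a line, values as JSON. jog_arm: Moves the arm, as the interface text tells. Its arguments: {"type":"object","properties":{"steps":{"type":"array","items":{"type":"array"}},"squeeze":{"type":"number"}},"required":["steps"]}

```bash
mkdir -p pics
cat > h.py <<'E'
import numpy as np, cv2
from scipy.spatial.transform import Rotation as R
from cell import get_state, eyes, r
def rot(q): return R.from_quat([q[1],q[2],q[3],q[0]])
def snap(n,f):
    s=eyes.snapshot(n); cv2.imwrite('pics/'+f+'.png',s['pixels']); 
    np.save('pics/'+f+'.npy',{k:v for k,v in s.items()},allow_pickle=True); return s
def load(f): return np.load('pics/'+f+'.npy',allow_pickle=True).item()
def ray(s,u,v):
    f=192/np.tan(np.radians(s['fov_y'])/2)
    d=np.array([(u-s['cx'])/f,-(v-s['cy'])/f,-1]); return np.array(s['eye']),rot(s['orientation']).apply(d)
def onz(s,u,v,z):
    e,d=ray(s,u,v); return e+d*(z-e[2])/d[2]
def proj(s,p):
    f=192/np.tan(np.radians(s['fov_y'])/2)
    c=rot(s['orientation']).inv().apply(np.array(p)-s['eye']); return s['cx']+f*c[0]/-c[2], s['cy']-f*c[1]/-c[2]
E
python3 - <<'E'
from h import *
print(get_state()); 
a=[snap(n,n+'0') for n in('scene','top','wrist')]
for s in a: print({k:v for k,v in s.items() if k!='pixels'})
cv2.imwrite('pics/st.png',cv2.resize(np.hstack([a[0]['pixels'],a[2]['pixels']]),(800,300)))
cv2.imwrite('pics/topbig.png',cv2.resize(a[1]['pixels'],(800,600),interpolation=cv2.INTER_CUBIC))
E
```

```text
{'clock': 0.0, 'qpos': array([ 1.12489932e+00,  1.59065859e-01,  1.59823814e+00,  2.92817414e-05,
        1.38617013e+00, -2.10115834e-01]), 'qvel': array([ 0.00029358, -0.00088274, -0.00219007, -0.00123908, -0.00250551,
        0.00067523]), 'effort': array([ 5.06304536e-05, -3.96008670e+01, -3.31425369e+01, -2.32549655e-04,
        8.56480590e-03, -8.29140447e-06]), 'eef_pos': array([0.13408108, 0.5585398 , 0.23030448]), 'orientation': array([-0.55505463,  0.55562389,  0.43711761, -0.43832025]), 'force': array([-0.48753644,  0.16379802,  0.0904173 ]), 'wrist_torque': array([ 0.0217992 , -0.00129125, -0.00549223]), 'grip_width': 0.08572322092958876}
{'fov_y': 42.476675292744126, 'cx': 258.5578216865985, 'cy': 189.98526020651886, 'eye': array([ 0.92293249, -0.62313284,  1.10771515]), 'orientation': array([0.9064367 , 0.28243781, 0.10198134, 0.29698688])}
{'fov_y': 56.25356838250707, 'cx': 250.9360169807659, 'cy': 188.90535291060567, 'eye': array([ 0.3504343 , -0.05535239,  1.21417566]), 'orientation': array([ 0.71546937,  0.04242938, -0.04676938, -0.69578441])}
{'fov_y': 65.57669130115478, 'cx': 253.09054374174218, 'cy': 195.53291789162958, 'eye': array([0.05453123, 0.57880127, 0.37280326]), 'orientation': array([ 0.77480113, -0.12716103, -0.09927035,  0.61127627])}
```

View pics/topbig.png

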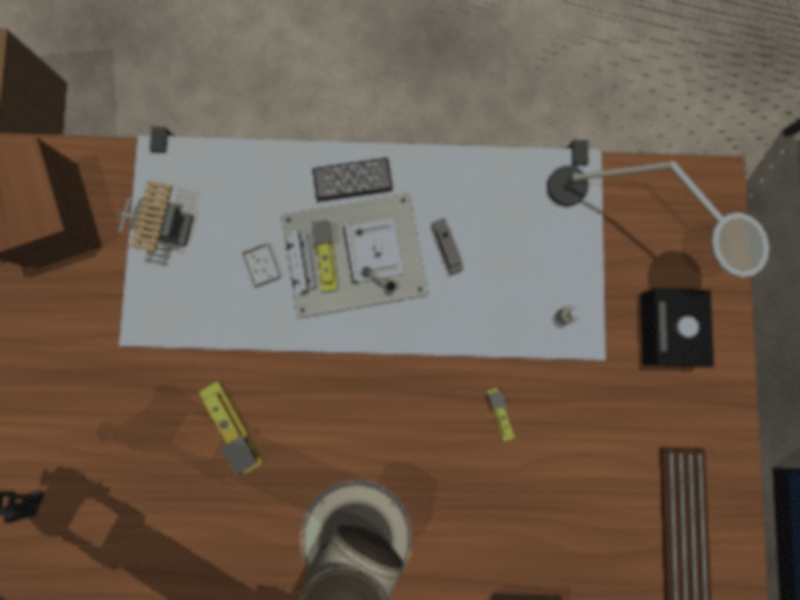

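View pics/st.png

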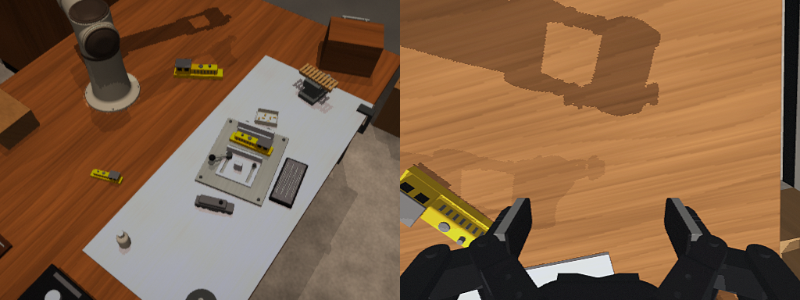

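Candidates for the shell: in the jig (325,257), larger one on the bench (228,425) and small one (500,415). I choose the one in the jig. The lever ball is at about (390,287), next to its axis at (366,271). I'll check the choice in a close crop.

Run:
```python
from h import *
t=load('top0');s=load('scene0')
a=cv2.resize(t['pixels'][115:215,150:300],(800,533),interpolation=cv2.INTER_CUBIC) # x5.333
cv2.imwrite('pics/c1.png',cv2.convertScaleAbs(a,alpha=1.3))
b=cv2.resize(s['pixels'][130:280,240:400],(640,600),interpolation=cv2.INTER_CUBIC) # x4
cv2.imwrite('pics/c2.png',b)
for n,c in dict(A=(283,214),B=(408,195),C=(428,293),D=(299,318)).items(): print(n,onz(t,c[0]*.64,c[1]*.64,.02))
```

```text
A [0.67373119 0.18217173 0.02      ]
B [ 0.72461248 -0.08945681  0.02      ]
C [ 0.50894341 -0.13756142  0.02      ]
D [0.44740167 0.13635234 0.02      ]
```

View pics/c1.png

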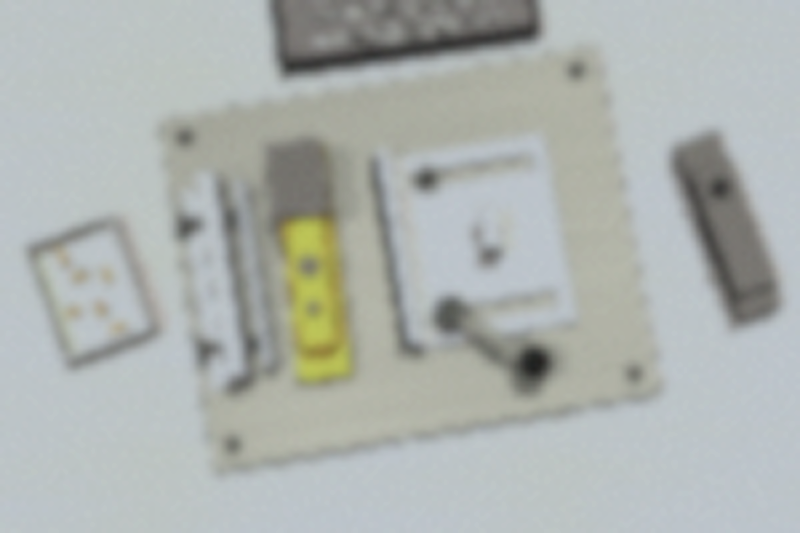

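View pics/c2.png

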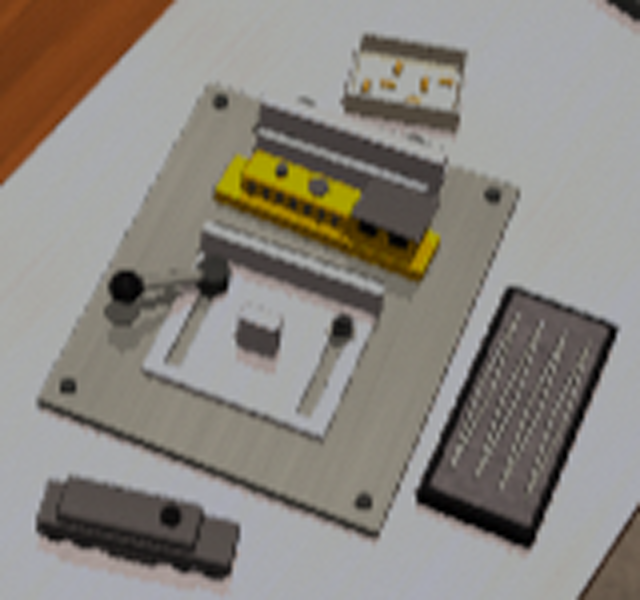

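The crops confirm it: the yellow shell with its grey cab at jig +x stands in the jig. Top crop: ball (533,362), axis nut (452,315), tab about (490,238). Scene crop: ball (126,287), axis (213,275), tab top about (260,321).

```bash
cat >> h.py <<'E'
def tri(a,b):
    (e1,d1),(e2,d2)=a,b
    k=np.linalg.lstsq(np.c_[d1,-d2],e2-e1,rcond=None)[0]; p,q=e1+k[0]*d1,e2+k[1]*d2
    return (p+q)/2,np.linalg.norm(p-q)
E
python3 - <<'E'
from h import *
t=load('top0');s=load('scene0')
T=lambda c:(150+c[0]/5.3333,115+c[1]/5.33); S=lambda c:(240+c[0]/4,130+c[1]/4)
P={'s-+':((233,444),(221,102)),'s++':((185,137),(492,194)),'s+-':((575,70),(364,502)),'s--':((634,374),(68,386)),'ball':((533,362),(126,287)),'axis':((452,315),(213,275)),'tab':((490,238),(260,321))}
o={}
for n,(a,b) in P.items():
    p,g=tri(ray(t,*T(a)),ray(s,*S(b))); z=.02 if n[0]=='s' else .06
    o[n]=(onz(t,*T(a),z)+onz(s,*S(b),z))/2
    print(n,p.round(4),round(g*1e3,1),onz(t,*T(a),z).round(4),onz(s,*S(b),z).round(4))
c=[o[k] for k in('s-+','s++','s+-','s--')]
ctr=sum(c)/4; y=(c[0]+c[1]-c[2]-c[3]); x=(c[1]+c[2]-c[0]-c[3])
print('sizes',np.linalg.norm(x)/2,np.linalg.norm(y)/2,'yaw x',np.arctan2(x[1],x[0]),'yaw y-90',np.arctan2(y[1],y[0])-np.pi/2)
yaw=(np.arctan2(x[1],x[0])+np.arctan2(y[1],y[0])-np.pi/2)/2
J=R.from_euler('z',yaw); org=ctr-J.apply([0,.0175,0]); print('jig org',org,yaw)
for k in o: print(k,J.inv().apply(o[k]-org).round(4))
# corner of rail top etc (z=.058 : foot? rail 32 above underside ->.052)
for n,b,z in(('rail L front?',(203,228),.052),('rail R',(382,292),.052),('foot BL',(145,370),.026),('foot BR',(323,438),.026)):
    print(n,J.inv().apply(onz(s,*S(b),z)-org).round(4))
for n,b,z in(('railtop end',(375,157),.052),('rail end2',(408,352),.052),('footR',(543,140),.026),('footR2',(573,322),.026)):
    print(n,J.inv().apply(onz(t,*T(b),z)-org).round(4))
st=get_state(); print(rot(st['orientation']).as_matrix().round(3))
E
```

```text
s-+ [0.4665 0.1309 0.0192] 3.8 [0.4651 0.1294 0.02  ] [0.4681 0.1319 0.02  ]
s++ [0.6617 0.1701 0.0221] 3.3 [0.661  0.1694 0.02  ] [0.6623 0.1731 0.02  ]
s+- [ 0.7143 -0.0774  0.0181] 3.1 [ 0.7125 -0.0784  0.02  ] [ 0.7156 -0.0772  0.02  ]
s-- [ 0.518  -0.119   0.0196] 4.2 [ 0.5164 -0.1205  0.02  ] [ 0.5196 -0.1177  0.02  ]
ball [ 0.5182 -0.0555  0.0566] 3.3 [ 0.5165 -0.0567  0.06  ] [ 0.5206 -0.0561  0.06  ]
axis [ 0.55   -0.0037  0.0354] 4.9 [ 0.5441 -0.0064  0.06  ] [ 0.5602 -0.016   0.06  ]
tab [ 0.5978 -0.0251  0.0501] 8.3 [ 0.5926 -0.0282  0.06  ] [ 0.6036 -0.0275  0.06  ]
sizes 0.19981473250633847 0.25473203580680787 yaw x 0.2063429862356167 yaw y-90 0.20527343788291086
jig org [0.59364587 0.00911298 0.02      ] 0.2058082120592638
s-+ [-0.0996  0.1449  0.    ]
s++ [0.0997 0.1448 0.    ]
s+- [ 0.1001 -0.1097  0.    ]
s-- [-0.1003 -0.11    0.    ]
ball [-0.0869 -0.0488  0.04  ]
axis [-0.0448 -0.0114  0.04  ]
tab [-0.0032 -0.0371  0.04  ]
rail L front? [-0.0598  0.0189  0.032 ]
rail R [0.0636 0.0193 0.032 ]
foot BL [-0.057  -0.0813  0.006 ]
foot BR [ 0.0638 -0.0811  0.006 ]
railtop end [0.0561 0.0249 0.032 ]
rail end2 [-0.0682  0.0255  0.032 ]
footR [ 0.0551 -0.0812  0.006 ]
footR2 [-0.0636 -0.0789  0.006 ]
[[ 0.234 -0.001 -0.972]
 [ 0.972 -0.001  0.234]
 [-0.001 -1.     0.   ]]
```

jog_arm(
  steps=[
    [-0.1,[-115,0,-148],[0,-0.11,0]],
    [-0.1,[-230,0,-295],[0,-0.22,0]],
    [-0.1,[-345,30,-443],[0,-0.33,0]],
    [-0.1,[-459,80,-591],[0,-0.442,0]],
    [-0.1,[-459,80,-591],[0,-0.442,0]],
    [-0.1,[-459,80,-591],[0,-0.442,0]],
    [-0.1,[-459,80,-591],[0,-0.442,0]],
    [-0.1,[-459,80,-591],[0,-0.442,0]],
    [-0.1,[-459,80,-591],[0,-0.442,0]],
    [-0.1,[-459,80,-591],[0,-0.442,0]],
    [-0.1,[-459,80,-591],[0,-0.442,0]],
    [-0.1,[-459,80,-591],[0,-0.442,0]],
    [-0.1,[-459,80,-591],[0,-0.442,0]],
    [-0.1,[-459,80,-591],[0,-0.442,0]],
    [-0.1,[-459,80,-591],[0,-0.442,0]],
    [-0.1,[-459,80,-591],[0,-0.442,0]],
  ],
  squeeze=20,
)

```text
clock: 2.15
eef_pos: [0.6014, -0.0241, 0.1517]
orientation: [-0.445, 0.446, 0.549, -0.549]
force: [-0.7, -0.0, 0.3]
grip_width: 0.0383
```

Run:
```python
from h import *
st=get_state(); print(st['clock'],st['eef_pos'],st['force'],st['grip_width'],st['qpos'].round(2)); print(rot(st['orientation']).as_matrix().round(3))
s=snap('wrist','w1'); print(s['eye'],s['orientation'])
cv2.imwrite('pics/w1b.png',cv2.resize(s['pixels'],(800,600)))
J=R.from_euler('z',.2058);o=np.array([.59365,.00911,.02])
for n,p in dict(tab=(0,-.0355,.042),ball=(-.087,-.048,.04),axis=(-.045,-.004,.04)).items(): print(n,(np.array(proj(s,o+J.apply(p)))*800/512).round(0))
```

```text
2.15 [ 0.60137148 -0.02411994  0.15174868] [-0.70499513 -0.02147454  0.32454284] 0.03830740440109494 [-0.24  0.3   1.6   0.    1.25 -2.02]
[[-0.206  0.    -0.978]
 [ 0.978  0.    -0.206]
 [-0.    -1.    -0.   ]]
[ 0.52113816 -0.04027395  0.2941036 ] [ 0.6214218  -0.10178177 -0.1257157   0.76659701]
tab [391. 311.]
ball [365. 135.]
axis [454. 225.]
```

View pics/w1b.png

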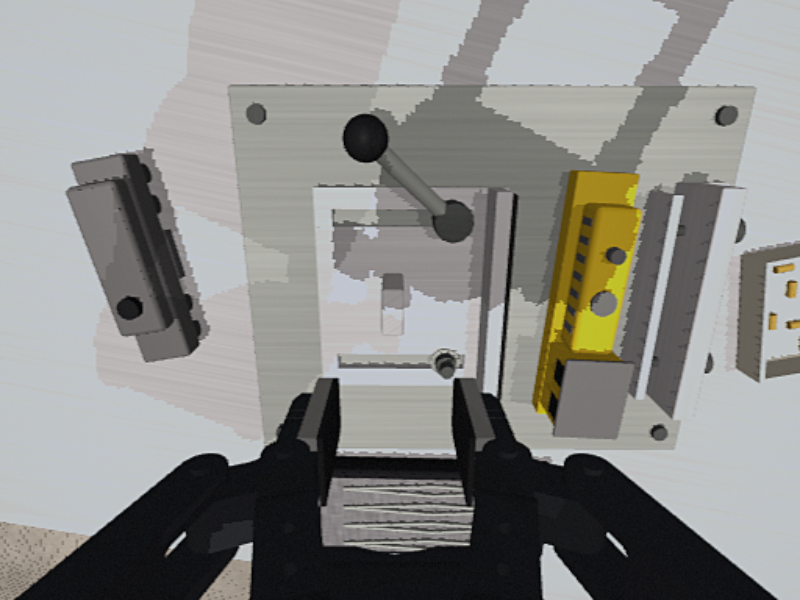

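The wrist view shows the tab top at (392,319), 8 px (4 mm) from the predicted (391,311). The ball is at (365,137), as predicted, and the shell stands between the rail (510) and the stop bar (645–680). I'm going down on the tab.

jog_arm(
  steps=[
    [-0.1,[-2,40,-2],[0,0,0]],
    [-0.1,[-2,80,-2],[0,0,0]],
    [-0.1,[-2,105,-2],[0,0,0]],
    [-0.1,[-2,117,-2],[0,0,0]],
    [-0.1,[-2,117,-2],[0,0,0]],
    [-0.1,[-2,117,-2],[0,0,0]],
    [-0.1,[-2,117,-2],[0,0,0]],
  ],
)

```text
clock: 3.08
eef_pos: [0.6052, -0.0271, 0.0358]
orientation: [-0.445, 0.447, 0.549, -0.548]
force: [0.6, -0.2, -0.1]
grip_width: 0.038
```

jog_arm(
  steps=[
    [-0.7,[0,0,0],[0,0,0]],
    [-0.7,[0,0,0],[0,0,0]],
    [-0.7,[0,0,0],[0,0,0]],
    [-0.7,[0,0,0],[0,0,0]],
    [-0.9,[0,0,0],[0,0,0]],
    [-0.9,[0,0,0],[0,0,0]],
    [-0.9,[0,0,0],[0,0,0]],
    [-0.9,[0,0,0],[0,0,0]],
  ],
  squeeze=25,
)

```text
clock: 4.08
eef_pos: [0.6042, -0.0264, 0.0345]
orientation: [-0.446, 0.446, 0.549, -0.549]
force: [-0.9, 6.1, 3.0]
grip_width: 0.0118
```

jog_arm(
  steps=[
    [-0.9,[0.5,0,0],[0,0,0]],
    [-0.9,[1,0,0],[0,0,0]],
    [-0.9,[1.5,0,0],[0,0,0]],
    [-0.9,[2,0,0],[0,0,0]],
    [-0.9,[2.5,0,0],[0,0,0]],
    [-0.9,[3,0,0],[0,0,0]],
    [-0.9,[3.5,0,0],[0,0,0]],
    [-0.9,[4,0,0],[0,0,0]],
  ],
)

```text
clock: 5.08
eef_pos: [0.6039, -0.0246, 0.0346]
orientation: [0.445, -0.447, -0.548, 0.549]
force: [0.6, -5.3, 1.9]
grip_width: 0.0116
```

```bash
cat > f.py <<'E'
from h import *
J=R.from_euler('z',.2058);o=np.array([.59365,.00911,.02])
st=get_state(); print(round(st['clock'],2),'jig pos mm',(J.inv().apply(st['eef_pos']-o)*1e3).round(2),'F jig',J.inv().apply(st['force']).round(2),'w',st['grip_width'].round(4))
E
python3 f.py
python3 - <<'E'
from h import *
s=snap('wrist','w2'); cv2.imwrite('pics/w2b.png',cv2.resize(s['pixels'],(800,600)))
E
```

```text
Traceback (most recent call last):
  File "f.py", line 3, in <module>
    st=get_state(); print(round(st['clock'],2),'jig pos mm',(J.inv().apply(st['eef_pos']-o)*1e3).round(2),'F jig',J.inv().apply(st['force']).round(2),'w',st['grip_width'].round(4))
                                                                                                                                                          ^^^^^^^^^^^^^^^^^^^^^^
AttributeError: 'float' object has no attribute 'round'
```

View pics/w2b.png

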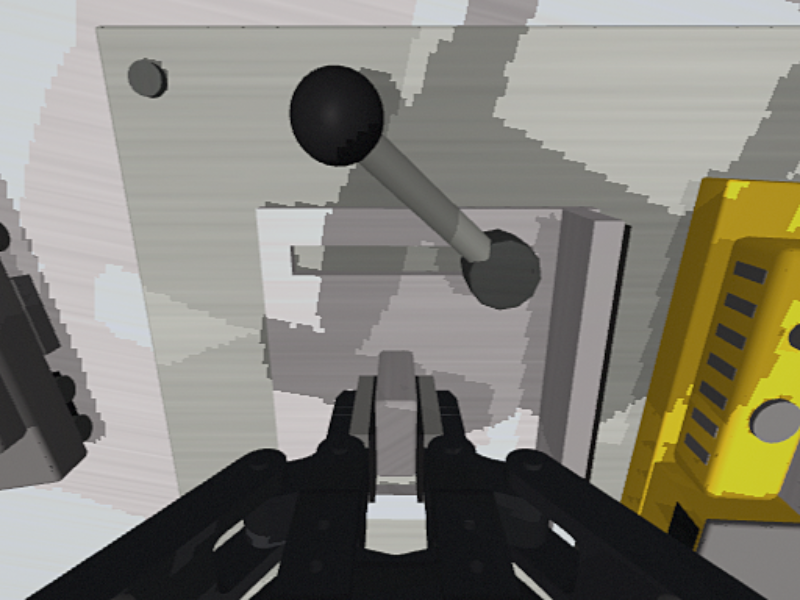

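The tab is pinched centrally at (395,430), and the fence face is still clear of the shell by about 12–20 mm. I'm estimating the total travel before creeping forward.

```bash
sed -i "s/st\['grip_width'\].round(4)/round(st['grip_width'],4)/" f.py; python3 f.py
python3 - <<'E'
from h import *
J=R.from_euler('z',.2058);o=np.array([.59365,.00911,.02])
s=load('w1')
for n,u,v,z in(('face',517,195,.049),('face',505,380,.049),('bar',670,195,.047),('bar',640,395,.047),('skirtL',570,172,.034),('skirtL',535,408,.034),('brkt',690,185,.062)):
    print(n,(J.inv().apply(onz(s,u*.64,v*.64,z)-o)*1e3).round(1))
E
```

```text
5.12 jig pos mm [  3.12 -35.06  14.55] F jig [ 0.4  -5.3   1.65] w 0.0117
face [-58.6  29.1  29. ]
face [47.5 31.2 29. ]
bar [-58.7 108.9  27. ]
bar [ 58.3 113.3  27. ]
skirtL [-69.4  60.4  14. ]
skirtL [75.2 55.8 14. ]
brkt [-64.8 109.1  42. ]
```

jog_arm(
  steps=[
    [-0.9,[2,0,0],[0,0,0]],
    [-0.9,[4,0,0],[0,0,0]],
    [-0.9,[6,0,0],[0,0,0]],
    [-0.9,[8,0,0],[0,0,0]],
    [-0.9,[10,0,0],[0,0,0]],
    [-0.9,[12,0,0],[0,0,0]],
    [-0.9,[14,0,0],[0,0,0]],
    [-0.9,[16,0,0],[0,0,0]],
    [-0.9,[18,0,0],[0,0,0]],
    [-0.9,[20,0,0],[0,0,0]],
    [-0.9,[22,0,0],[0,0,0]],
    [-0.9,[24,0,0],[0,0,0]],
    [-0.9,[26,0,0],[0,0,0]],
    [-0.9,[28,0,0],[0,0,0]],
    [-0.9,[29,0,0],[0,0,0]],
    [-0.9,[30,0,0],[0,0,0]],
  ],
)

```text
clock: 7.12
eef_pos: [0.5978, 0.0047, 0.0346]
orientation: [0.445, -0.447, -0.548, 0.549]
force: [1.2, -5.7, 1.9]
grip_width: 0.0118
```

```bash
python3 f.py
python3 - <<'E'
from h import *
s=snap('wrist','w3'); t=snap('top','t3'); c=snap('scene','s3')
a=cv2.resize(t['pixels'][115:215,150:300],(800,533),interpolation=cv2.INTER_CUBIC)
b=cv2.resize(c['pixels'][130:230,260:380],(480,400),interpolation=cv2.INTER_CUBIC)
w=cv2.resize(s['pixels'],(533,400)); 
cv2.imwrite('pics/m3.png',cv2.resize(np.hstack([w,b]),(800,316)))
E
```

```text
7.12 jig pos mm [ 3.13 -5.15 14.55] F jig [ 0.04 -5.81  1.93] w 0.0118
```

View pics/m3.png

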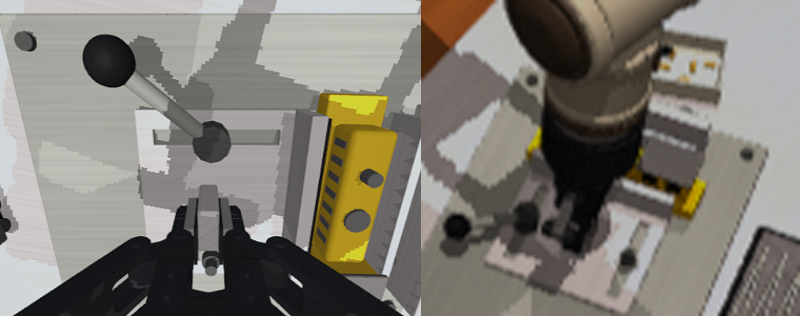

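The shell is now carried by the fence face, with the stop bar close behind it. I'll creep.

jog_arm(
  steps=[
    [-0.9,[0.5,0,0],[0,0,0]],
    [-0.9,[1,0,0],[0,0,0]],
    [-0.9,[1.5,0,0],[0,0,0]],
    [-0.9,[2,0,0],[0,0,0]],
  ],
)

```text
clock: 7.78
eef_pos: [0.5974, 0.0067, 0.0346]
orientation: [0.445, -0.447, -0.548, 0.549]
force: [2.1, -6.1, 1.6]
grip_width: 0.0115
```

jog_arm(
  steps=[
    [-0.9,[0.4,0,0],[0,0,0]],
    [-0.9,[0.8,0,0],[0,0,0]],
    [-0.9,[1.2,0,0],[0,0,0]],
    [-0.9,[1.6,0,0],[0,0,0]],
  ],
)

```text
clock: 8.28
eef_pos: [0.597, 0.0081, 0.0345]
orientation: [0.445, -0.447, -0.548, 0.549]
force: [1.1, -5.6, 1.8]
grip_width: 0.0121
```

jog_arm(
  steps=[
    [-0.9,[0.4,0,0],[0,0,0]],
    [-0.9,[0.8,0,0],[0,0,0]],
    [-0.9,[1.2,0,0],[0,0,0]],
    [-0.9,[1.6,0,0],[0,0,0]],
  ],
)

```text
clock: 8.78
eef_pos: [0.5967, 0.0098, 0.0345]
orientation: [0.445, -0.447, -0.548, 0.549]
force: [1.5, -6.5, 1.2]
grip_width: 0.0117
```

```bash
python3 f.py
```

```text
8.78 jig pos mm [ 3.16 -0.   14.55] F jig [ 0.18 -6.65  1.23] w 0.0117
```

jog_arm(
  steps=[
    [-0.9,[0.4,0,0],[0,0,0]],
    [-0.9,[0.8,0,0],[0,0,0]],
    [-0.9,[1.2,0,0],[0,0,0]],
    [-0.9,[1.5,0,0],[0,0,0]],
  ],
)

```text
clock: 9.28
eef_pos: [0.5964, 0.0112, 0.0345]
orientation: [0.445, -0.447, -0.548, 0.549]
force: [1.8, -7.2, 1.8]
grip_width: 0.0115
```

jog_arm(
  steps=[
    [-0.9,[0.3,0,0],[0,0,0]],
    [-0.9,[0.6,0,0],[0,0,0]],
    [-0.9,[0.8,0,0],[0,0,0]],
    [-0.9,[0.8,0,0],[0,0,0]],
  ],
)

```text
clock: 9.78
eef_pos: [0.5962, 0.012, 0.0345]
orientation: [0.445, -0.447, -0.548, 0.549]
force: [0.8, -6.4, 1.7]
grip_width: 0.0117
```

Not there yet (the tool still moves freely at friction force).

jog_arm(
  steps=[
    [-0.9,[0.4,0,0],[0,0,0]],
    [-0.9,[0.8,0,0],[0,0,0]],
    [-0.9,[1.2,0,0],[0,0,0]],
    [-0.9,[1.5,0,0],[0,0,0]],
  ],
)

```text
clock: 10.28
eef_pos: [0.596, 0.0135, 0.0346]
orientation: [0.445, -0.447, -0.548, 0.549]
force: [1.1, -5.8, 1.9]
grip_width: 0.0116
```

jog_arm(
  steps=[
    [-0.9,[0.4,0,0],[0,0,0]],
    [-0.9,[0.8,0,0],[0,0,0]],
    [-0.9,[1.2,0,0],[0,0,0]],
    [-0.9,[1.5,0,0],[0,0,0]],
  ],
)

```text
clock: 10.78
eef_pos: [0.5956, 0.0149, 0.0345]
orientation: [0.445, -0.447, -0.548, 0.549]
force: [1.9, -6.3, 2.3]
grip_width: 0.0117
```

jog_arm(
  steps=[
    [-0.9,[0.4,0,0],[0,0,0]],
    [-0.9,[0.8,0,0],[0,0,0]],
    [-0.9,[1.2,0,0],[0,0,0]],
    [-0.9,[1.5,0,0],[0,0,0]],
  ],
)

```text
clock: 11.28
eef_pos: [0.5954, 0.0164, 0.0346]
orientation: [0.445, -0.447, -0.548, 0.549]
force: [1.2, -5.0, 1.9]
grip_width: 0.0114
```

jog_arm(
  steps=[
    [-0.9,[0.4,0,0],[0,0,0]],
    [-0.9,[0.8,0,0],[0,0,0]],
    [-0.9,[1.2,0,0],[0,0,0]],
    [-0.9,[1.5,0,0],[0,0,0]],
  ],
)

```text
clock: 11.78
eef_pos: [0.595, 0.0179, 0.0345]
orientation: [0.445, -0.447, -0.548, 0.549]
force: [1.8, -7.0, 1.6]
grip_width: 0.0116
```

jog_arm(
  steps=[
    [-0.9,[0.4,0,0],[0,0,0]],
    [-0.9,[0.8,0,0],[0,0,0]],
    [-0.9,[1.2,0,0],[0,0,0]],
    [-0.9,[1.5,0,0],[0,0,0]],
  ],
)

```text
clock: 12.28
eef_pos: [0.5947, 0.0193, 0.0345]
orientation: [0.445, -0.447, -0.548, 0.549]
force: [1.2, -5.8, 1.4]
grip_width: 0.0118
```

```bash
python3 f.py
python3 - <<'E'
from h import *
s=snap('wrist','w4'); c=snap('scene','s4')
b=cv2.resize(c['pixels'][130:230,260:380],(480,400),interpolation=cv2.INTER_CUBIC)
w=cv2.resize(s['pixels'],(533,400)); 
cv2.imwrite('pics/m4.png',cv2.resize(np.hstack([w,b]),(800,316)))
E
```

```text
12.28 jig pos mm [ 3.15  9.78 14.54] F jig [-0.05 -5.88  1.36] w 0.0118
```

View pics/m4.png

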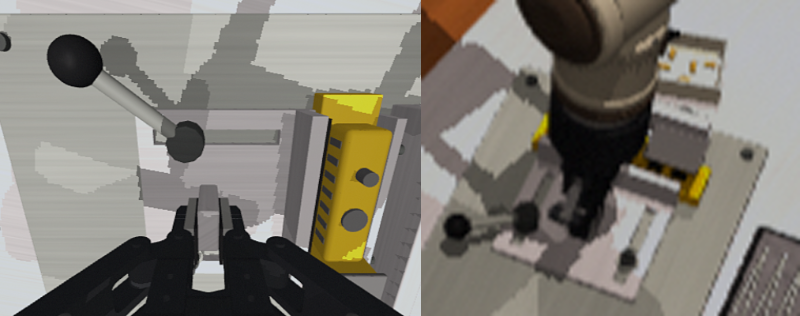

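The bar's face is only about 2–4 mm beyond the skirt (bar 395, skirt 385 px). I'm creeping on.

jog_arm(
  steps=[
    [-0.9,[0.4,0,0],[0,0,0]],
    [-0.9,[0.8,0,0],[0,0,0]],
    [-0.9,[1.2,0,0],[0,0,0]],
    [-0.9,[1.2,0,0],[0,0,0]],
  ],
)

```text
clock: 12.88
eef_pos: [0.5945, 0.0204, 0.0345]
orientation: [0.445, -0.447, -0.548, 0.549]
force: [1.9, -7.1, 1.5]
grip_width: 0.0116
```

jog_arm(
  steps=[
    [-0.9,[0.4,0,0],[0,0,0]],
    [-0.9,[0.8,0,0],[0,0,0]],
    [-0.9,[1.2,0,0],[0,0,0]],
    [-0.9,[1.2,0,0],[0,0,0]],
  ],
)

```text
clock: 13.38
eef_pos: [0.5945, 0.0204, 0.0346]
orientation: [0.444, -0.447, -0.548, 0.55]
force: [2.2, -11.5, 1.1]
grip_width: 0.0114
```

Contact: motion has stopped and the force rose to about 11.7 N (6 friction + about 5.5 on the shell). I'll hold there.

jog_arm(
  steps=[
    [-0.9,[0.2,0,0],[0,0,0]],
    [-0.9,[0.3,0,0],[0,0,0]],
    [-0.9,[0.3,0,0],[0,0,0]],
    [-0.9,[0.3,0,0],[0,0,0]],
    [-0.9,[0.3,0,0],[0,0,0]],
  ],
)

```text
clock: 14.0
eef_pos: [0.5945, 0.0204, 0.0346]
orientation: [0.444, -0.448, -0.548, 0.55]
force: [2.1, -12.3, 0.5]
grip_width: 0.0116
```

```bash
python3 f.py
```

```text
14.0 jig pos mm [ 3.16 10.87 14.57] F jig [ -0.49 -12.44   0.52] w 0.0116
```

jog_arm(
  steps=[
    [-0.9,[-0.5,0,0],[0,0,0]],
    [-0.9,[-1,0,0],[0,0,0]],
    [-0.9,[-1.5,0,0],[0,0,0]],
    [-0.9,[-2,0,0],[0,0,0]],
    [-0.9,[-2,0,0],[0,0,0]],
  ],
)

```text
clock: 14.62
eef_pos: [0.5945, 0.0204, 0.0345]
orientation: [0.445, -0.447, -0.548, 0.549]
force: [0.7, -6.3, 2.0]
grip_width: 0.0112
```

```bash
python3 f.py
```

```text
14.62 jig pos mm [ 3.15 10.84 14.55] F jig [-0.57 -6.34  1.96] w 0.0112
```

jog_arm(
  steps=[
    [-0.9,[-0.6,0,0],[0,0,0]],
    [-0.9,[-1.2,0,0],[0,0,0]],
    [-0.9,[-1.8,0,0],[0,0,0]],
    [-0.9,[-1.8,0,0],[0,0,0]],
    [-0.5,[-1.8,0,0],[0,0,0]],
    [-0.2,[-1.8,0,0],[0,0,0]],
    [-0.2,[-1.8,0,0],[0,0,0]],
    [-0.2,[-1.8,0,0],[0,0,0]],
    [-0.2,[-1.8,-30,0],[0,0,0]],
    [-0.2,[-1.8,-70,0],[0,0,0]],
    [-0.2,[-1.8,-90,0],[0,0,0]],
    [-0.2,[-1.8,-90,0],[0,0,0]],
    [-0.2,[-1.8,-90,0],[0,0,0]],
  ],
)

```text
clock: 16.25
eef_pos: [0.5932, 0.0202, 0.1225]
orientation: [0.447, -0.445, -0.548, 0.549]
force: [-0.5, -0.5, -1.6]
grip_width: 0.0341
```

```bash
python3 f.py
python3 - <<'E'
from h import *
s=snap('wrist','w5'); c=snap('scene','s5')
cv2.imwrite('pics/w5b.png',cv2.resize(s['pixels'],(800,600)))
J=R.from_euler('z',.2058);o=np.array([.59365,.00911,.02])
for n,p in dict(ball=(-.087,-.048,.04),axis=(-.045,-.004,.04)).items(): print(n,(np.array(proj(s,o+J.apply(p)))*800/512).round(0))
# ball blob: dark
g=s['pixels'].max(2); m=(g<60).astype(np.uint8); n,l,st,ce=cv2.connectedComponentsWithStats(m)
for i in range(1,n):
    if st[i,4]>150: print(st[i],ce[i].round(1),(J.inv().apply(onz(s,*ce[i],.06)-o)*1e3).round(1))
E
```

```text
16.25 jig pos mm [  1.84  10.97 102.53] F jig [-0.57 -0.39 -1.61] w 0.0341
ball [251. 131.]
axis [360. 233.]
[423  63  16  14 159] [430.1  69.5] [-95.8 124.4  40. ]
[144  68  34  36 957] [160.3  85.5] [-86.1 -48.1  40. ]
[   0   98   67  143 2571] [ 33.  165.7] [ -33.2 -142.5   40. ]
[  0 122  41 101 943] [ 18.  175.9] [ -25.8 -154.9   40. ]
[   12   127   483   257 31691] [254.2 336.3] [116.5  12.9  40. ]
[227 131  22  31 376] [236.7 146.3] [-46.9   0.6  40. ]
[  0 201  14  16 188] [  5.6 208.5] [  -1.1 -170.    40. ]
```

View pics/w5b.png

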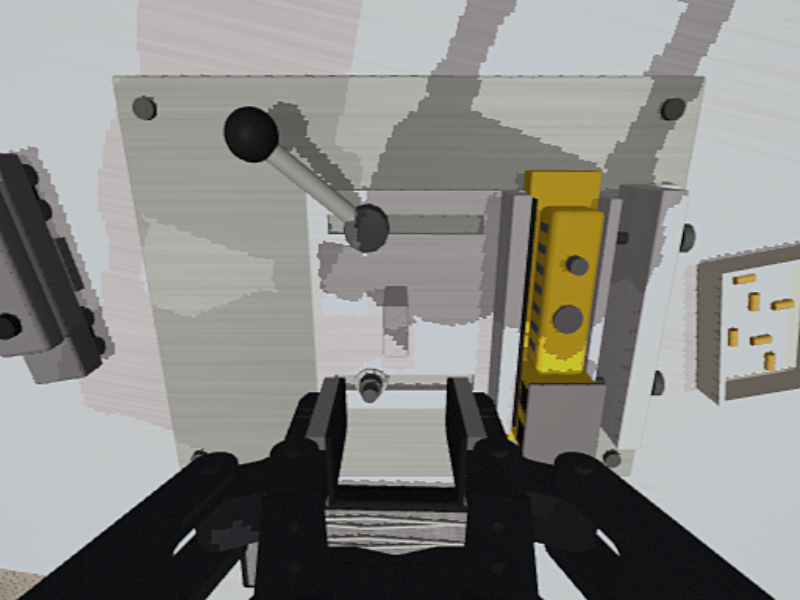

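Shell is square and nipped; ball at (251,133) → jig (-86,-48), axis (360,230) → (-46,-1). I'm moving over the ball with the jaws along its tangent.

jog_arm(
  steps=[
    [-0.2,[-20,0,30],[0,-0.15,0]],
    [-0.2,[-40,0,60],[0,-0.3,0]],
    [-0.2,[-59,0,88],[0,-0.45,0]],
    [-0.2,[-59,0,88],[0,-0.55,0]],
    [-0.2,[-59,0,88],[0,-0.55,0]],
    [-0.2,[-59,20,88],[0,-0.55,0]],
    [-0.2,[-59,45,88],[0,-0.55,0]],
    [-0.2,[-59,65,88],[0,-0.55,0]],
    [-0.2,[-59,80,88],[0,-0.55,0]],
    [-0.2,[-59,80,88],[0,-0.55,0]],
    [-0.2,[-59,80,88],[0,-0.55,0]],
  ],
)

```text
clock: 17.73
eef_pos: [0.5209, -0.0558, 0.045]
orientation: [-0.28, 0.281, 0.649, -0.649]
force: [-0.1, -0.5, -0.2]
grip_width: 0.0345
```

jog_arm(
  steps=[
    [-0.6,[0,0,0],[0,0,0]],
    [-0.6,[0,0,0],[0,0,0]],
    [-0.6,[0,0,0],[0,0,0]],
    [-0.6,[0,0,0],[0,0,0]],
    [-0.6,[0,0,0],[0,0,0]],
  ],
  squeeze=20,
)

```text
clock: 18.35
eef_pos: [0.521, -0.0558, 0.0453]
orientation: [-0.28, 0.281, 0.649, -0.649]
force: [-1.2, 2.3, 5.6]
grip_width: 0.0205
```

```bash
python3 f.py
python3 - <<'E'
from h import *
J=R.from_euler('z',.2058);o=np.array([.59365,.00911,.02])
st=get_state(); M=rot(st['orientation']); C=J.inv()*M; x=C.as_matrix()[:,0]; print('x in jig',x.round(3),st['qpos'].round(2))
p=J.inv().apply(st['eef_pos']-o)*1e3; th0=.9-.06; ax=p[:2]+62*np.array([np.cos(th0),np.sin(th0)]); print('axis est',ax)
for a in (.06,.3,.5,.7,.9,1.1,1.3,1.35):
    b=ax-62*np.array([np.cos(.9-a),np.sin(.9-a)]); d=C.inv().apply([*(b-p[:2]),0]); print(a,d.round(1))
E
```

```text
18.35 jig pos mm [-84.4  -48.68  25.26] F jig [-0.66  2.47  5.55] w 0.0205
x in jig [-0.523  0.852 -0.001] [-0.34  0.26  1.88  0.    1.   -2.66]
axis est [-43.02121688  -2.51355378]
0.06 [0. 0. 0.]
0.3 [14.6 -0.   2.5]
0.5 [27.  -0.   1.9]
0.7 [39.  -0.  -1.2]
0.9 [50.1 -0.1 -6.6]
1.1 [ 60.   -0.1 -14.1]
1.3 [ 68.2  -0.1 -23.4]
1.35 [ 69.9  -0.1 -25.9]
```

Slightly above the ball's equator (20.5 mm opening, upward force). Re-seating 4 mm lower.

jog_arm(
  steps=[
    [-0.3,[0,0,0],[0,0,0]],
    [-0.3,[0,0,0],[0,0,0]],
    [-0.3,[0.5,4,1.5],[0,0,0]],
    [-0.3,[0.5,4,1.5],[0,0,0]],
    [-0.6,[0.5,4,1.5],[0,0,0]],
    [-0.6,[0.5,4,1.5],[0,0,0]],
    [-0.6,[0.5,4,1.5],[0,0,0]],
    [-0.6,[0.5,4,1.5],[0,0,0]],
  ],
)

```text
clock: 19.35
eef_pos: [0.5187, -0.0568, 0.0402]
orientation: [0.28, -0.28, -0.649, 0.649]
force: [0.6, -3.7, -3.4]
grip_width: 0.0203
```

```bash
python3 f.py
```

```text
19.35 jig pos mm [-86.79 -49.16  20.18] F jig [-0.18 -3.79 -3.38] w 0.0203
```

jog_arm(
  steps=[
    [-0.6,[6,0,1.4],[0,0.06,0]],
    [-0.6,[12.2,0,2.3],[0,0.12,0]],
    [-0.6,[18.3,0,2.5],[0,0.18,0]],
    [-0.6,[24.5,0,2.1],[0,0.24,0]],
    [-0.6,[30.7,0,1.2],[0,0.3,0]],
    [-0.6,[36.6,0,-0.4],[0,0.36,0]],
    [-0.6,[42.5,0,-2.7],[0,0.42,0]],
    [-0.6,[48,0,-5.4],[0,0.48,0]],
    [-0.6,[53.2,0,-8.8],[0,0.54,0]],
    [-0.6,[58.1,0,-12.5],[0,0.6,0]],
    [-0.6,[62.5,0,-16.8],[0,0.66,0]],
    [-0.6,[66.7,0,-21.5],[0,0.72,0]],
    [-0.6,[66.7,0,-21.5],[0,0.72,0]],
  ],
)

```text
clock: 20.98
eef_pos: [0.4876, 0.0068, 0.0401]
orientation: [0.492, -0.49, -0.508, 0.51]
force: [-3.2, -5.7, -0.3]
grip_width: 0.0201
```

```bash
python3 f.py
```

```text
20.98 jig pos mm [-104.29   19.38   20.12] F jig [-4.26 -4.9  -0.31] w 0.0201
```

jog_arm(
  steps=[
    [-0.6,[1.5,0,-0.3],[0,0,0]],
    [-0.6,[3,0,-0.7],[0,0,0]],
    [-0.6,[4.5,0,-1],[0,0,0]],
    [-0.6,[5.5,0,-1.2],[0,0,0]],
    [-0.6,[5.5,0,-1.2],[0,0,0]],
  ],
)

```text
clock: 21.6
eef_pos: [0.4875, 0.0092, 0.04]
orientation: [0.491, -0.491, -0.506, 0.512]
force: [-9.6, -19.1, 4.1]
grip_width: 0.0206
```

```bash
python3 f.py
```

```text
21.6 jig pos mm [-103.9    21.75   20.04] F jig [-13.26 -16.75   4.06] w 0.0206
```

At the stop (the ball stalls with about 20 N). Unload, open, and rise.

jog_arm(
  steps=[
    [-0.6,[-1.5,0,0.5],[0,0,0]],
    [-0.6,[-3,0,1],[0,0,0]],
    [-0.6,[-4,0,1],[0,0,0]],
    [-0.6,[-4,0,1],[0,0,0]],
    [-0.2,[-4,0,1],[0,0,0]],
    [-0.2,[-3,0,1],[0,0,0]],
    [-0.2,[-3,0,1],[0,0,0]],
    [-0.2,[-3,-20,1],[0,0,0]],
    [-0.2,[-3,-50,1],[0,0,0]],
    [-0.2,[-3,-90,1],[0,0,0]],
    [-0.2,[-3,-120,1],[0,0,0]],
    [-0.2,[-3,-120,1],[0,0,0]],
    [-0.2,[-3,-120,1],[0,0,0]],
  ],
)

```text
clock: 23.22
eef_pos: [0.4883, 0.0096, 0.1594]
orientation: [0.491, -0.49, -0.509, 0.509]
force: [-0.8, -0.2, 0.3]
grip_width: 0.0342
```

```bash
python3 f.py
python3 - <<'E'
from h import *
s=snap('wrist','w6'); c=snap('scene','s6');snap('top','t6')
b=cv2.resize(c['pixels'][130:280,240:400],(427,400),interpolation=cv2.INTER_CUBIC)
w=cv2.resize(s['pixels'],(533,400))
cv2.imwrite('pics/m6.png',cv2.resize(np.hstack([w,b]),(800,333)))
J=R.from_euler('z',.2058);o=np.array([.59365,.00911,.02])
g=s['pixels'].max(2); m=(g<60).astype(np.uint8); n,l,st,ce=cv2.connectedComponentsWithStats(m)
for i in range(1,n):
    if st[i,4]>150: print(st[i],(J.inv().apply(onz(s,*ce[i],.06)-o)*1e3).round(1))
E
```

```text
23.23 jig pos mm [-103.04   21.99  139.42] F jig [-0.83 -0.04  0.26] w 0.0342
[111 165 179  31 339] [-124.7  -19.2   40. ]
[240 186  25  26 497] [-101.    21.8   40. ]
[   12   218   483   166 32068] [ 41.  -12.5  40. ]
```

View pics/m6.png

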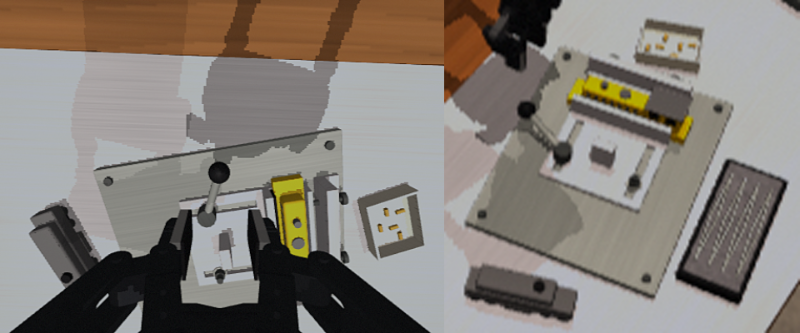

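The lever ball at (219,173) gives a ≈ 1.3. The shell is square between the fence and the bar, the bystanders are unmoved, and the gripper is clear.

```bash
python3 -c "
from h import *
print(r.sign_off())"
```

```text
the job is handed in; nothing more can be done
None
```

I slid the fence by its tab until the shell met the stop bar, clamped it with the ball lever, and handed the job in at about 23 s of the 72 s limit. The sign-off gives no verdict.

- **Pressing the shell:** The fence moved freely at about 6 N. At the stop bar it stalled, and the tool force rose to a peak of about 12.4 N. That puts about 6 N on the shell, with the lever still loose.
- **Clamping:** I unloaded the arm before letting go of the tab. I then pinched the ball and swung it until it stalled at its stop, with about 20 N felt there. From the last picture, the lever angle works out at about 1.3 rad.
- **Last checks:** The shell looks upright and square between fence and bar, the bystanders look unmoved, and the gripper was well clear with the wrist force back near zero.
- **Not measured:** I could not read the nip force directly after clamping. It is inferred from the earlier push and from the fence staying put.
- **Mended on the way:** The first pinch of the ball looked slightly high, so I re-seated it 4 mm lower. The opening stayed at about 20 mm against the ball's 22 mm, but the grip held through the swing.

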